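Return the stray sample containers to their trays

TASK

Tidy up after the run: four capped sample containers stand loose on the bench - a small vial, a tall tube, a wide jar and a square bottle. Stand each of them in the empty place of the tray that already holds its own kind, upright and down on the tray's floor. Keep them upright on the way, set them down gently without dropping them, and leave the conical flask and the beaker where they stand.

Things in the scene. Friction and masses are not known exactly. Their poses are not given: they have to be found in the camera images.
- vial_mid (a point): Small round vial, white plastic with a blue ribbed screw cap: 25 mm across (cap 24 mm across, 13 mm high), 62 mm high, 30 g. Grip it round its upper half. Point: on its axis (z up), half-way up (31 mm above its underside). Loose on the bench, any yaw.
- tube_mid (a point): Tall slim round tube, white plastic with a blue screw cap: body 30 mm across, cap 33 mm across and 16 mm high, 110 mm high in all, 60 g. It stands on its flat foot. Point: on its axis (z up), half-way up (55 mm above its underside). Loose on the bench, any yaw.
- jar_mid (a point): Wide low round jar, white plastic with a broad blue screw cap: body 56 mm across, cap 58 mm across and 16 mm high (the top 16 mm), 52 mm high in all, 110 g. Point: on its axis (z up), half-way up (26 mm above its underside). Loose on the bench, any yaw.
- bottle_mid (a point): Square bottle, white plastic: body 46 by 46 mm and 66 mm high with flat sides along its x and y axes, then a short shoulder and a round blue screw cap 30 mm across; 92 mm high in all, 120 g. Grip it by the flat sides. Point: on its axis (z up), half-way up (46 mm above its underside). Loose on the bench, any yaw.
- vial_gap (a point): Floor centre of the empty cell of the vial tray: low grey tray fixed to the bench, 51 x 147 mm, 16 mm high, floor and walls 3 mm thick, three cells in a row along y, the empty one at the -y end; cells 45 mm square inside, 48 mm apart; the others hold fixed containers just like the vial. z up, y along the row, x across it (no neighbours on the x sides).
- tube_gap (a point): Floor centre of the empty cell of the tube tray: low grey tray fixed to the bench, 56 x 162 mm, 16 mm high, floor and walls 3 mm thick, three cells in a row along y, the empty one in the middle; cells 50 mm square inside, 53 mm apart; the others hold fixed containers just like the tube. z up, y along the row, x across it (no neighbours on the x sides).
- jar_gap (a point): Floor centre of the empty cell of the jar tray: low grey tray fixed to the bench, 84 x 165 mm, 16 mm high, floor and walls 3 mm thick, two cells in a row along y, the empty one at the -y end; cells 78 mm square inside, 81 mm apart; the others hold fixed containers just like the jar. z up, y along the row, x across it (no neighbours on the x sides).
- bottle_gap (a point): Floor centre of the empty cell of the bottle tray: low grey tray fixed to the bench, 72 x 141 mm, 16 mm high, floor and walls 3 mm thick, two cells in a row along y, the empty one at the -y end; cells 66 mm square inside, 69 mm apart; the others hold fixed containers just like the bottle. z up, y along the row, x across it (no neighbours on the x sides).
- flask_mid (a point): Small conical glass flask with a white stopper, loose: 52 mm across the foot, 25 mm at the top, 85 mm high; this point is on its axis 42 mm above its underside. A bystander, to be left standing.
- beaker_mid (a point): Small open glass beaker, loose: 48 mm across, 60 mm high; this point is on its axis half-way up. A bystander, to be left standing.

How it is judged:
By the outcome, as a careful person would: the job done as asked, in the order asked, and still so for the second after the job is handed in, with the robot touching nothing.
It also fails if it takes over 128 s, if anything falls off the work surface, if the arm or the gripper's body presses on something with over 40 N, if the wrist force passes 120 N, or if a joint passes its speed limit or range.

ROBOT

A 7-joint arm with a two-finger parallel gripper is mounted at the origin on the work surface. World frame = base frame: x ahead of the robot, y to its left, z up, the work surface at z = 0. Lengths are in m, angles in rad, forces in N, time in s.
With the tool pointing down it reaches from about 0.35 to 0.9 m from the base axis. Payload 8.1 kg.
Tool frame: the origin (TCP) lies between the finger pads; the fingertips stand 11 mm ahead of it and the grasp point (between the pads) lies 8 mm behind it; z points along the fingers, y is the direction in which the jaws open and shut (so a half turn about z gives the same grasp; the last joint's range is limited). The gripper opens to 85 mm and grips with 20 to 120 N. Pads are 22 mm wide; open, the fingers measure 114 mm over their backs; the gripper's body (76 mm by 85 mm) begins 54 mm behind the grasp point. The pads swing forward as they close: fully open they stand 13 mm farther back than shut.
Start: joints at [1.155, 0.434, 0.025, 1.573, -0.012, 1.134, -0.075], TCP at [0.192, -0.595, 0.209] pointing down, gripper open.
Joint ranges: [-2.62, 2.62], [-0.44, 2.09], [-1.27, 1.32], [0.08, 2.57], [-1.32, 4.46], [0.12, 2], [-2.74, 2.74]. Speed limits (rad/s): [2.22, 2.22, 3.01, 3.01, 3.14, 3.14, 3.14].

INTERFACE

Orientations are given as a unit quaternion [w, x, y, z].
In Python, from cell import ctrl gives the robot as it stands.
- The arm moves only by the tool apply_moves, never from a script. Its argument "series" is a list that holds one entry, the list of rows, each a list of 4 numbers: the shift along the tool's x, y, z in mm, then the turn about the tool's z in rad. In form: [[[dx, dy, dz, spin], ...]]. A call has 1 to 10 rows; each row is the pose to reach, as a shift and turn from the pose commanded when the call began, along the tool's axes at that moment; what a row does not reach only later rows make up. A row lasts 1/12 s, in which the tool goes at most 41.7 mm and 7.16 degrees, less where a joint would pass 70% of its speed; a pose out of reach is approached as far as the arm can. A call with a gripper value outside its range is refused whole. "hand" is the finger opening in mm, from 0 to 85.4, set as the call begins (left out, the last holds). The fingers move at their own pace and stop on an object; "force" is the grip in N (left out, the last holds). Time passes only in rows, so rows that repeat a pose let the fingers close. It gives the time, the measured TCP pose, the force and the opening at its end, in the units of the state.
- ctrl.get_state(): the state, without advancing time (a new reading comes with each control period).
- ctrl.snapshot(name): name is "scene" or "side" or "wrist"; returns the picture (480x640x3 uint8, red, green, blue); there is no depth.
- ctrl.get_calibration(name): a dict with "fx", "fy", "cx", "cy" (pixels), "rvec" (rotation vector, rad) and "tvec" (3), from world to camera coordinates, as OpenCV has them; the wrist camera has in their place "tool_from_camera" (4x4, takes a point from camera to tool coordinates, whose origin is the TCP and whose axes are the flange's). Camera axes: x right, y down, z forward; pixel columns grow to the right and rows downward; lengths in m; the calibration is good to about 2 mm. A picture is of the moment at which its call begins: read the wrist's pose just before it. get_calibration takes no time and is no camera call.
- ctrl.hand_in(): hands the job in, once; it reports no verdict.
The state is a dict: "time": time; "qpos": joint angles; "joint_vel": joint speeds; "joint_torque": joint torques, N m; "eef_pos": TCP position; "ee_rot": TCP orientation; "force": force on the tool from outside, world axes, zero at the start; "ft_torque": the same for the moment, N m; "gripper_width": finger opening in m.
Only numpy, scipy, OpenCV 4.12 (cv2) and the standard library are available. Lean on these libraries where they do the work, as an engineer would, in place of code of your own. Each camera call takes 0.05 s, during which the arm holds its last target. There are 200 camera calls.

## Working session

There is one attempt and no reset: what is moved stays moved. The work goes in short steps, Python scripts to look and compute and a tool call to move; the robot and the scene stay as the last step left them, time stands still between calls to the robot, and variables do not carry over. Pictures are saved under pics/ and viewed, about 12 in all and at most 16, crops included, and the job is handed in when it is done.

Besides the shell and the picture viewer there is one more tool, called after "Call:" by a JSON object that holds its "fn" and its "kwargs". apply_moves: Moves the arm, as the interface text tells. Its arguments: {"type":"object","properties":{"series":{"type":"array"},"hand":{"type":"number"},"force":{"type":"number"}},"required":["series"]}

```bash
mkdir -p pics
python3 - <<'E'
from cell import ctrl
import cv2,numpy as np
for n in("scene","side"):
    im=ctrl.snapshot(n); cv2.imwrite(f"pics/{n}0.png",im[:,:,::-1])
    c=ctrl.get_calibration(n); R=cv2.Rodrigues(np.array(c['rvec'],float))[0]
    print(n,c,'pos',-R.T@np.array(c['tvec']))
print(ctrl.get_calibration("wrist")); print(ctrl.get_state())
E
```

```text
scene {'fx': 494.34715069543785, 'fy': 494.34715069543785, 'cx': 321.2638690352629, 'cy': 231.85592507776573, 'rvec': array([ 0.79230011,  2.38467388, -1.29371478]), 'tvec': array([ 0.40629924, -0.09706666,  1.49616913])} pos [1.12093126 0.79452594 0.72475148]
side {'fx': 468.4955381348637, 'fy': 468.4955381348637, 'cx': 321.22843460435706, 'cy': 248.74613383656379, 'rvec': array([ 1.02415344, -2.37584051,  1.13147002]), 'tvec': array([0.36216656, 0.27901208, 0.72864194])} pos [-0.01583498  0.53716375  0.67166643]
{'fx': 330.7294071147373, 'fy': 330.7294071147373, 'cx': 317.56107593475406, 'cy': 241.94932209750124, 'tool_from_camera': array([[-1.12717196e-03, -9.61571337e-01, -2.74552898e-01,
         6.93158784e-02],
       [ 9.99999276e-01, -9.68075250e-04, -7.14972342e-04,
         5.25610236e-04],
       [ 4.21709045e-04, -2.74553505e-01,  9.61571732e-01,
        -1.64572862e-01],
       [ 0.00000000e+00,  0.00000000e+00,  0.00000000e+00,
         1.00000000e+00]])}
{'time': 0.1, 'qpos': array([ 1.15542787,  0.43513726,  0.02497085,  1.57400881, -0.01157359,
        1.13400867, -0.0750656 ]), 'joint_vel': array([ 0.00046135, -0.00122805, -0.0006525 , -0.00056229,  0.0003641 ,
        0.00052952, -0.00047303]), 'joint_torque': array([ 5.09251651e-03, -6.71738434e+01,  1.02865443e+00, -3.16897559e+01,
        1.56477804e-02,  7.22252924e-03, -1.80220110e-05]), 'eef_pos': array([ 0.19209822, -0.59423341,  0.20871337]), 'ee_rot': array([-6.84403061e-04,  9.87798302e-01,  1.55736994e-01, -1.84492825e-04]), 'force': array([ 0.61453527, -0.03346682, -0.39651941]), 'ft_torque': array([-0.04080913,  0.07094337, -0.01690843]), 'gripper_width': 0.08533923538171945}
```

View pics/scene0.png

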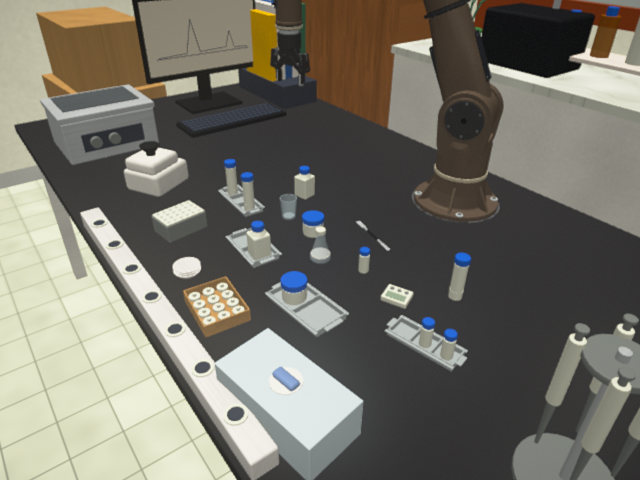

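View pics/side0.png

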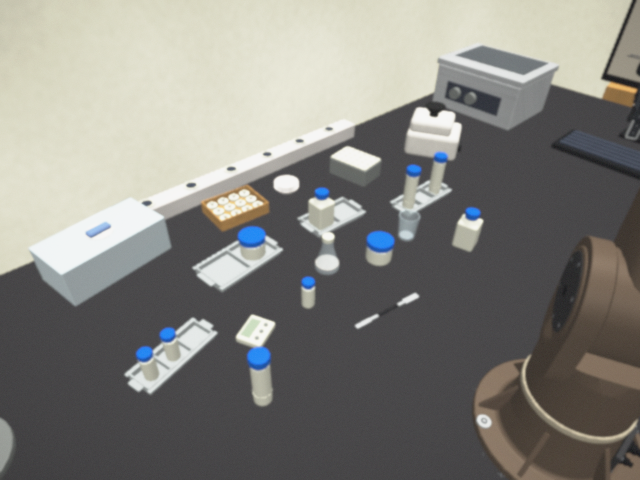

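The scene view shows ten blue caps. The loose ones are bottle (304,171), jar (313,217), vial (364,253) and tube (462,260), and the fixed ones stand in the four trays. The side view shows the same caps, with the loose ones at (473,215), (380,242), (308,285) and (260,358).

```bash
cat > h.py <<'E'
import cv2,numpy as np
from scipy.spatial.transform import Rotation as Ro
from cell import ctrl
def cam(n,st=None):
    c=ctrl.get_calibration(n); K=np.array([[c['fx'],0,c['cx']],[0,c['fy'],c['cy']],[0,0,1]])
    if n=="wrist":
        st=st or ctrl.get_state(); q=st['ee_rot']; T=np.eye(4)
        T[:3,:3]=Ro.from_quat([q[1],q[2],q[3],q[0]]).as_matrix(); T[:3,3]=st['eef_pos']
        T=T@c['tool_from_camera']; return K,T[:3,:3],T[:3,3]
    R=cv2.Rodrigues(np.array(c['rvec'],float))[0].T
    return K,R,-R@np.array(c['tvec'])
def ray(C,uv): d=C[1]@np.linalg.solve(C[0],[*uv,1.]); return C[2],d/np.linalg.norm(d)
def onz(C,uv,z): o,d=ray(C,uv); return o+d*(z-o[2])/d[2]
def tri(Cs,uvs):
    A=np.zeros((3,3));b=np.zeros(3);rs=[ray(C,u) for C,u in zip(Cs,uvs)]
    for o,d in rs: P=np.eye(3)-np.outer(d,d);A+=P;b+=P@o
    p=np.linalg.solve(A,b); return p,max(np.linalg.norm((np.eye(3)-np.outer(d,d))@(p-o)) for o,d in rs)
def caps(im,amin=40):
    h=cv2.cvtColor(im,cv2.COLOR_RGB2HSV); m=cv2.inRange(h,(105,170,60),(125,255,255))
    n,l,s,c=cv2.connectedComponentsWithStats(m); return [(c[i],s[i]) for i in range(1,n) if s[i][4]>amin],m
def pose(st=None):
    st=st or ctrl.get_state();q=st['ee_rot'];M=Ro.from_quat([q[1],q[2],q[3],q[0]]).as_matrix();return M,np.array(st['eef_pos'])
def goto(x,y,z=None,yaw=None):
    "tool-frame shift (mm) from present pose; yaw = world angle wanted of jaw axis (rad)"
    M,p=pose(); d=np.array([x,y,p[2] if z is None else z])-p; s=M.T@d*1000
    sp=0
    if yaw is not None:
        a=np.arctan2(M[1,1],M[0,1]); sp=-((yaw-a+np.pi/2)%np.pi-np.pi/2)
    print('shift mm',s.round(1),'spin',round(sp,3))
E
python3 - <<'E'
from h import *
pts={'bottle':((304,171),(473,215)),'jar':((313,217),(380,242)),'vial':((364,253),(308,285)),'tube':((462,260),(260,358)),
'ftubeA':((231,163),(440,159)),'ftubeB':((247,178),(413,172)),'fbottle':((257,228),(321,196)),'fjar':((294,282),(252,238)),'fvialA':((428,326),(168,336)),'fvialB':((450,337),(145,355))}
Cs=[cam('scene'),cam('side')]
B=[caps(cv2.cvtColor(cv2.imread(f'pics/{n}0.png'),cv2.COLOR_BGR2RGB),25)[0] for n in('scene','side')]
for k,v in pts.items():
    u=[min((c for c,s in B[i]),key=lambda c:np.hypot(*(c-np.array(v[i])))) for i in (0,1)]
    p,e=tri(Cs,u); print(k,[a.round(0) for a in u],p.round(4),round(e*1e3,1))
a=cv2.imread('pics/scene0.png')[150:390,190:500]; cv2.imwrite('pics/crop1.png',cv2.resize(a,None,fx=2.5,fy=2.5,interpolation=cv2.INTER_CUBIC))
E
```

```text
bottle [array([304., 169.]), array([472., 213.])] [ 0.3524 -0.2933  0.086 ] 0.3
jar [array([313., 217.]), array([380., 241.])] [ 0.4552 -0.1098  0.0459] 0.6
vial [array([364., 251.]), array([308., 282.])] [0.4576 0.0992 0.0575] 0.3
tube [array([462., 259.]), array([258., 357.])] [0.353  0.295  0.1029] 0.8
ftubeA [array([230., 163.]), array([440., 157.])] [ 0.529  -0.4201  0.1063] 1.6
ftubeB [array([247., 176.]), array([413., 170.])] [ 0.5334 -0.3143  0.1071] 0.5
fbottle [array([257., 225.]), array([321., 193.])] [ 0.6282 -0.1004  0.0894] 0.3
fjar [array([293., 281.]), array([251., 236.])] [0.6511 0.0861 0.0492] 0.4
fvialA [array([428., 322.]), array([167., 334.])] [0.5218 0.3585 0.0604] 0.5
fvialB [array([450., 334.]), array([144., 353.])] [0.5118 0.4053 0.0602] 0.6
```

View pics/crop1.png

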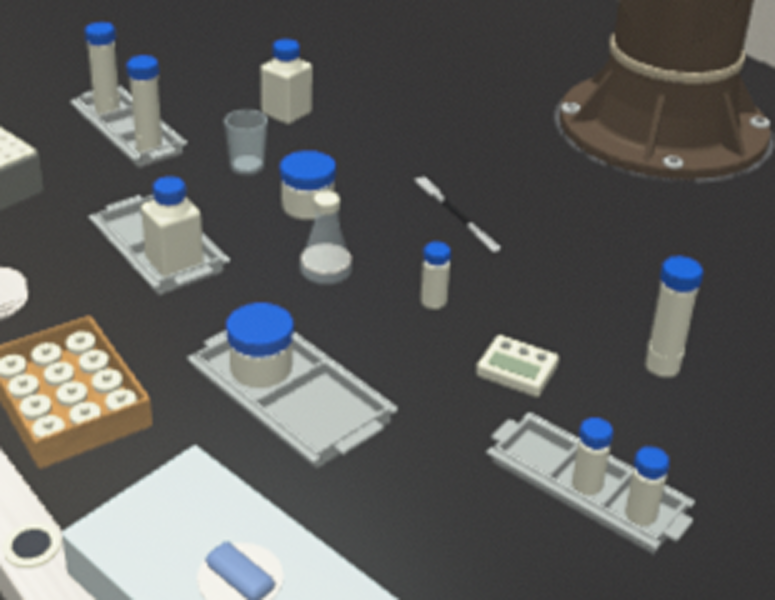

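Each cap's triangulated height and spacing matches the sizes given. Next I work out the gaps, tray directions, bystanders and the first shift. In the crop, the jar tray corners are at (190,357), (320,460), (395,408) and the bottle tray corners at (90,217), (160,290), (228,258).

Run:
```python
from h import *
S=cam('scene'); f=lambda x,y:(x/2.5+190,y/2.5+150)
for n,q in dict(jar=[(190,357),(320,460),(395,408)],bottle=[(90,217),(160,290),(228,258)]).items():
    P=[onz(S,f(*a),.016) for a in q]; e=P[1]-P[0]; g=P[2]-P[1]
    print(n,[p[:2].round(3) for p in P],'edges',np.linalg.norm(e).round(3),np.linalg.norm(g).round(3),np.degrees(np.arctan2(e[1],e[0])).round(1),np.degrees(np.arctan2(g[1],g[0])).round(1))
print('flask',onz(S,f(326,200),.083),onz(S,f(326,262),.005),'beaker',onz(S,f(247,163),.003),onz(S,f(246,120),.06))
M,p=pose();print(M.round(2))
goto(.4576,.0992,.22,np.arctan2(-.01,.0468)*0)
```

```text
jar [array([0.701, 0.05 ]), array([0.685, 0.22 ]), array([0.597, 0.209])] edges 0.171 0.088 95.5 -172.5
bottle [array([ 0.666, -0.204]), array([ 0.672, -0.052]), array([ 0.59 , -0.058])] edges 0.152 0.081 87.7 -175.8
flask [ 0.51148142 -0.00241122  0.083     ] [ 0.50685421 -0.00720348  0.005     ] beaker [ 0.46104928 -0.21683563  0.003     ] [ 0.46220706 -0.21462368  0.06      ]
[[ 0.95  0.31 -0.  ]
 [ 0.31 -0.95  0.  ]
 [-0.   -0.   -1.  ]]
shift mm [ 466.  -578.1  -10.5] spin -1.258
```

Call:
{"fn": "apply_moves", "kwargs": {"series": [[[15,-18,0,-0.05],[40,-49,0,-0.13],[65,-80,0,-0.22],[90,-111,0,-0.3],[115,-142,0,-0.38],[140,-173,0,-0.46],[165,-204,0,-0.54],[190,-235,0,-0.62],[210,-260,0,-0.68],[222,-275,0,-0.72]]]}}

```text
time: 0.93
eef_pos: [0.3197, -0.2612, 0.2094]
ee_rot: [-0.0, 0.868, 0.497, 0.0]
force: [-0.2, 0.5, 0.0]
gripper_width: 0.0853
```

```bash
python3 -c "
from h import *
s=ctrl.get_state();print(s['time'],s['eef_pos'],s['force']);goto(.4576,.0992,.21,np.radians(12.1))"
```

```text
0.9333 [ 0.31974101 -0.26117713  0.20938229] [-0.17164884  0.4858252   0.01226107]
shift mm [380.5 -63.7  -0.4] spin -0.742
```

Call:
{"fn": "apply_moves", "kwargs": {"series": [[[20,-3,0,-0.06],[58,-10,0,-0.14],[98,-16,0,-0.23],[138,-23,0,-0.32],[178,-30,0,-0.41],[218,-36,0,-0.5],[258,-43,0,-0.58],[298,-50,0,-0.66],[335,-56,0,-0.72],[365,-61,0,-0.742]]]}}

```text
time: 1.77
eef_pos: [0.4547, 0.0825, 0.2094]
ee_rot: [-0.0, 0.63, 0.777, 0.001]
force: [0.6, -0.4, -0.1]
gripper_width: 0.0853
```

```bash
cat > w.py <<'E'
import sys
from h import *
st=ctrl.get_state(); im=ctrl.snapshot("wrist"); cv2.imwrite(f"pics/{sys.argv[1]}.png",im[:,:,::-1])
C=cam("wrist",st); z=float(sys.argv[2]); print(st['time'],st['eef_pos'].round(4))
for c,s in caps(im,300)[0]: print(c.round(0),s,onz(C,c,z).round(4))
E
python3 w.py w1 .0565; python3 -c "
from h import *
goto(.4576,.0992,.037,np.radians(12.1))"
```

```text
1.7667 [0.4547 0.0825 0.2094]
[511. 263.] [ 478  233   55   49 1188] [0.6554 0.0808 0.0565]
[281. 375.] [ 257  352   50   44 1682] [ 0.4508 -0.0988  0.0565]
shift mm [  9.9   3.  173. ] spin 0.002
```

View pics/w1.png

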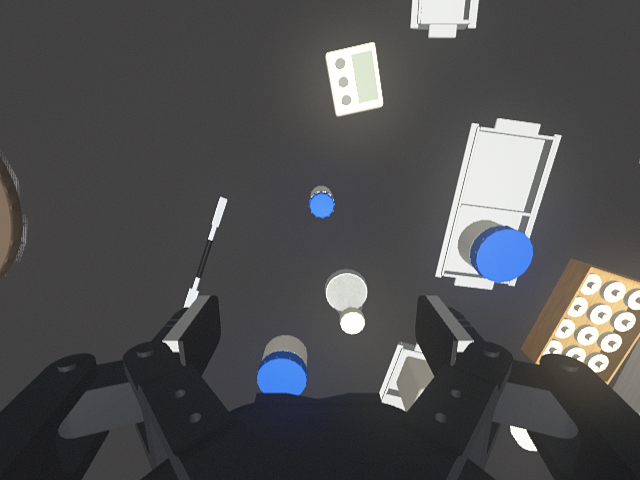

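The wrist view shows the vial cap at (321,207), the jar tray with its empty cell at (500,165), and the flask at (347,300). I check the vial against the triangulated point, and the jar tray's yaw.

```bash
python3 -c "
from h import *
C=cam('wrist'); print(onz(C,(321,205),.06))
for q in [(473,124),(560,135),(437,277)]: print(onz(C,q,.016))
K,R,t=C
for P in [(.4576,.0992,.062),(.6511,.0861,.055)]:
  c=R.T@(np.array(P)-t);print((K@c/c[2])[:2])
"
```

```text
[0.4561009  0.10525398 0.06      ]
[0.59280426 0.21280589 0.016     ]
[0.68457084 0.22157367 0.016     ]
[0.6080062  0.04430417 0.016     ]
[321.20979479 211.80276846]
[503.09940175 262.08497356]
```

Call:
{"fn": "apply_moves", "kwargs": {"series": [[[4,1,5,0],[10,3,25,0],[10,3,55,0],[10,3,85,0],[10,3,110,0],[10,3,130,0],[10,3,145,0],[10,3,158,0],[10,3,168,0],[10,3,173,0]]], "hand": 60}}

```text
time: 2.65
eef_pos: [0.4538, 0.0889, 0.0349]
ee_rot: [-0.0, 0.632, 0.775, -0.001]
force: [-1.3, 0.0, -0.8]
gripper_width: 0.0598
```

Call:
{"fn": "apply_moves", "kwargs": {"series": [[[0,0,0,0],[0,0,0,0]]]}}

```text
time: 2.82
eef_pos: [0.4546, 0.09, 0.0365]
ee_rot: [0.0, 0.632, 0.775, -0.0]
force: [0.1, -0.0, 0.4]
gripper_width: 0.0602
```

```bash
python3 w.py w2 .06;python3 -c "
from h import *
goto(.4576,.0992,.037,np.radians(12.1))"
```

```text
2.8167 [0.4546 0.09   0.0365]
[323. 282.] [ 296  253   54   55 1080] [0.4547 0.0997 0.06  ]
[633. 382.] [625 351  15  60 639] [0.6194 0.078  0.06  ]
shift mm [ 8.3  4.4 -0.1] spin -0.008
```

View pics/w2.png

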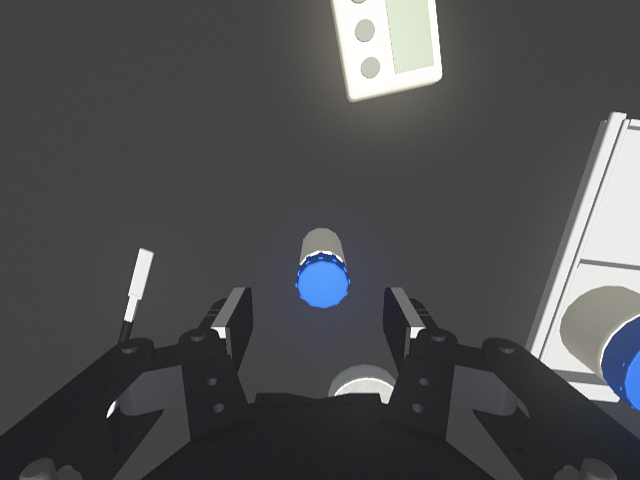

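The vial is at (323,281), midway between the fingers, about 8 mm ahead along tool x.

Call:
{"fn": "apply_moves", "kwargs": {"series": [[[4,1,0,0],[9,2,0,0],[9,2,0,0],[9,2,0,0]]]}}

```text
time: 3.2
eef_pos: [0.4549, 0.1002, 0.0368]
ee_rot: [0.0, 0.631, 0.776, 0.0]
force: [0.7, -0.2, -0.3]
gripper_width: 0.0596
```

Call:
{"fn": "apply_moves", "kwargs": {"series": [[[0,0,0,0],[0,0,0,0],[0,0,0,0],[0,0,0,0],[0,0,0,0],[0,0,0,0],[0,0,0,0],[0,0,0,0]]], "hand": 10, "force": 30}}

```text
time: 3.87
eef_pos: [0.4548, 0.0995, 0.0365]
ee_rot: [0.0, 0.632, 0.775, 0.0]
force: [0.3, -0.4, 5.5]
gripper_width: 0.0211
```

Call:
{"fn": "apply_moves", "kwargs": {"series": [[[0,0,-3,0],[0,0,-10,0],[0,0,-25,0],[0,0,-40,0],[0,0,-55,0],[0,0,-68,0],[0,0,-78,0],[0,0,-83,0],[0,0,-83,0],[0,0,-83,0]]]}}

```text
time: 4.7
eef_pos: [0.4546, 0.0994, 0.1193]
ee_rot: [0.0, 0.632, 0.775, -0.0]
force: [0.3, 0.8, -0.4]
gripper_width: 0.0213
```

```bash
python3 -c "
from h import *
goto(.5318,.3117,.12,np.radians(12.1))"
```

```text
shift mm [192.3 118.6  -0.8] spin -0.008
```

Call:
{"fn": "apply_moves", "kwargs": {"series": [[[8,5,0,0],[25,15,0,0],[50,31,0,0],[75,46,0,0],[100,62,0,0],[125,77,0,0],[150,92,0,0],[170,105,0,0],[185,114,0,0],[192,118,0,-0.008]]]}}

```text
time: 5.53
eef_pos: [0.5308, 0.3152, 0.1183]
ee_rot: [-0.001, 0.627, 0.779, 0.0]
force: [-0.1, -0.5, -0.2]
gripper_width: 0.021
```

Call:
{"fn": "apply_moves", "kwargs": {"series": [[[0,0,0,0],[0,0,0,0],[0,0,0,0]]]}}

```text
time: 5.78
eef_pos: [0.531, 0.31, 0.1188]
ee_rot: [0.0, 0.629, 0.778, -0.001]
force: [-0.0, -0.6, -0.0]
gripper_width: 0.0212
```

```bash
python3 w.py w3 .064;python3 -c "
from h import *
goto(.5318,.3117,.040,np.radians(12.1))"
```

```text
5.7833 [0.531  0.31   0.1188]
[ 16. 233.] [   0  202   41   62 1807] [0.3257 0.2791 0.064 ]
shift mm [ 1.8  1.  79.1] spin -0.001
```

View pics/w3.png

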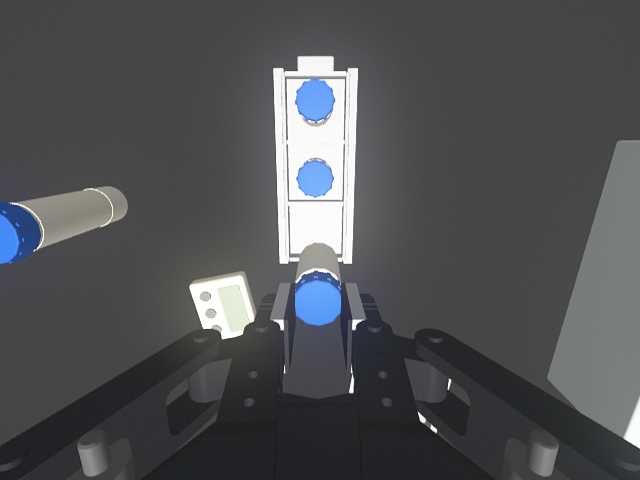

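The vial hangs straight in the fingers. The empty cell centre is near (317,231) and the neighbours are at (315,100) and (315,178).

```bash
python3 -c "
from h import *
C=cam('wrist');print([onz(C,(317,v),.016).round(4) for v in(201,231,260)])
print(onz(C,(315,178),.063),onz(C,(315,100),.063))
"
```

```text
[array([0.5247, 0.3363, 0.016 ]), array([0.5299, 0.3117, 0.016 ]), array([0.5352, 0.2867, 0.016 ])]
[0.51885485 0.35811084 0.063     ] [0.50907831 0.40458769 0.063     ]
```

Call:
{"fn": "apply_moves", "kwargs": {"series": [[[2,1,6,0],[2,1,18,0],[2,1,31,0],[2,1,43,0],[2,1,53,0],[2,1,61,0],[2,1,67,0],[2,1,71,0],[2,1,73,0],[2,1,73,0]]]}}

```text
time: 6.67
eef_pos: [0.5318, 0.3137, 0.0461]
ee_rot: [-0.0, 0.628, 0.778, -0.0]
force: [-0.5, 0.3, 0.8]
gripper_width: 0.0214
```

Call:
{"fn": "apply_moves", "kwargs": {"series": [[[0,0,1,0],[0,0,2.5,0],[0,0,4,0],[0,0,5,0],[0,0,5.5,0],[0,0,6,0],[0,0,6,0],[0,0,6,0]]]}}

```text
time: 7.33
eef_pos: [0.5319, 0.3136, 0.0404]
ee_rot: [0.0, 0.628, 0.778, -0.0]
force: [-0.5, -0.0, -1.3]
gripper_width: 0.0213
```

Call:
{"fn": "apply_moves", "kwargs": {"series": [[[0,0,0.3,0],[0,0,0.6,0],[0,0,0.9,0],[0,0,0.9,0],[0,0,0.9,0]]]}}

```text
time: 7.75
eef_pos: [0.532, 0.3138, 0.0397]
ee_rot: [0.0, 0.628, 0.778, 0.0]
force: [-0.4, -0.6, 2.0]
gripper_width: 0.0214
```

Call:
{"fn": "apply_moves", "kwargs": {"series": [[[0,0,0,0],[0,0,0,0],[0,0,0,0],[0,0,0,0],[0,0,0,0]]], "hand": 45}}

```text
time: 8.17
eef_pos: [0.5319, 0.3136, 0.0394]
ee_rot: [-0.0, 0.628, 0.778, -0.0]
force: [0.1, -0.2, -0.0]
gripper_width: 0.0453
```

Call:
{"fn": "apply_moves", "kwargs": {"series": [[[0,0,-5,0],[0,0,-15,0],[0,0,-35,0],[0,0,-60,0],[0,0,-85,0],[0,0,-110,0],[0,0,-135,0],[0,0,-155,0],[0,0,-165,0],[0,0,-165,0]]]}}

```text
time: 9.0
eef_pos: [0.5328, 0.3148, 0.2077]
ee_rot: [0.001, 0.628, 0.778, 0.002]
force: [-0.0, 1.0, -0.9]
gripper_width: 0.0446
```

Call:
{"fn": "apply_moves", "kwargs": {"series": [[[0,0,0,0],[0,0,0,0]]], "hand": 60}}

```text
time: 9.17
eef_pos: [0.5313, 0.313, 0.2032]
ee_rot: [-0.0, 0.628, 0.778, -0.001]
force: [0.1, -0.3, -0.0]
gripper_width: 0.06
```

```bash
python3 w.py w4 .064;python3 -c "
from h import *
goto(.353,.295,.21,0);C=cam('wrist');print(C[0]@C[1].T@(np.array([.353,.295,.11])-C[2]))"
```

```text
9.1667 [0.5313 0.313  0.2032]
[ 95. 210.] [  70  189   52   43 1656] [0.3252 0.2822 0.064 ]
shift mm [  19.9 -178.1   -6.7] spin 0.212
[24.34895763 55.55737342  0.26153821]
```

View pics/w4.png

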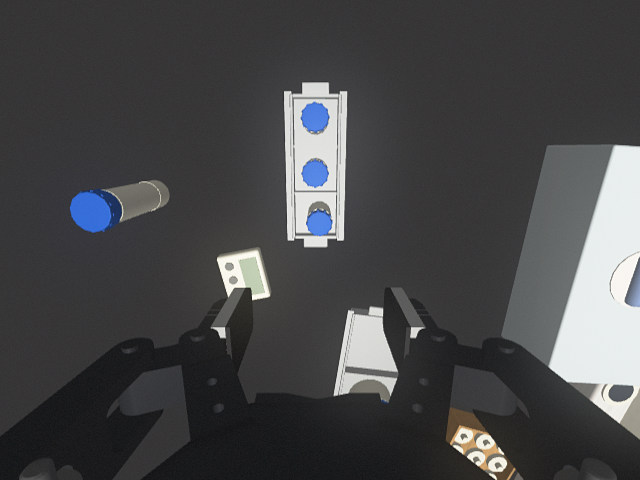

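The vial stands in its cell at (319,222), in line with its neighbours. Next is the tube, whose cap is at (95,210).

Call:
{"fn": "apply_moves", "kwargs": {"series": [[[1,-8,0,0],[3,-25,0,0],[6,-48,-1,0],[8,-73,-2,0],[11,-98,-3,0],[14,-123,-4,0],[17,-148,-5,0],[19,-165,-7,0],[20,-175,-7,0],[20,-178,-7,0]]], "hand": 70}}

```text
time: 10.05
eef_pos: [0.3518, 0.2954, 0.2112]
ee_rot: [0.0, 0.628, 0.778, -0.0]
force: [-0.1, -0.3, -0.5]
gripper_width: 0.0698
```

Call:
{"fn": "apply_moves", "kwargs": {"series": [[[0,0,0,0],[0,0,0,0],[0,0,0,0]]]}}

```text
time: 10.3
eef_pos: [0.3547, 0.2957, 0.2113]
ee_rot: [-0.0, 0.629, 0.778, -0.0]
force: [-0.5, 0.5, 0.3]
gripper_width: 0.0699
```

```bash
python3 w.py w5 .108;python3 -c "
from h import *
goto(.353,.295,.067)"
```

```text
10.3 [0.3547 0.2957 0.2113]
shift mm [ -0.4  -1.7 144.2] spin 0
```

View pics/w5.png

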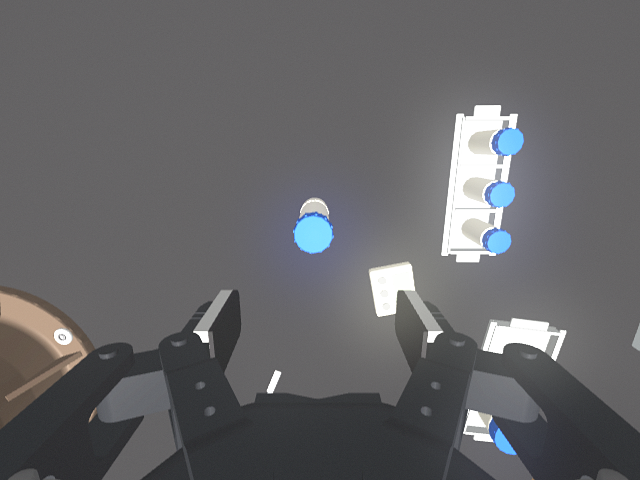

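The tube cap is at (313,233), brightened past my mask.

```bash
sed -i 's/(105,170,60),(125,255,255)/(98,130,50),(125,255,255)/' h.py; python3 -c "
from h import *
C=cam('wrist');print(onz(C,(313,233),.11),onz(C,(314,206),.0))"
```

```text
[0.35028889 0.29588893 0.11      ] [0.34912773 0.29954807 0.        ]
```

Call:
{"fn": "apply_moves", "kwargs": {"series": [[[0,-2,4,0],[0,-3.5,16,0],[0,-3.5,38,0],[0,-3.5,62,0],[0,-3.5,86,0],[0,-3.5,108,0],[0,-3.5,126,0],[0,-3.5,138,0],[0,-3.5,144,0],[0,-3.5,144,0]]]}}

```text
time: 11.18
eef_pos: [0.3497, 0.2945, 0.0662]
ee_rot: [-0.0, 0.628, 0.778, -0.001]
force: [0.8, -0.1, 0.6]
gripper_width: 0.07
```

Call:
{"fn": "apply_moves", "kwargs": {"series": [[[0,0,0,0],[0,0,0,0],[0,0,0,0],[0,0,0,0],[0,0,0,0],[0,0,0,0],[0,0,0,0],[0,0,0,0],[0,0,0,0]]], "hand": 15, "force": 35}}

```text
time: 11.93
eef_pos: [0.3509, 0.2956, 0.0684]
ee_rot: [0.0, 0.628, 0.778, 0.001]
force: [0.4, -1.2, 7.0]
gripper_width: 0.032
```

Call:
{"fn": "apply_moves", "kwargs": {"series": [[[0,0,-3,0],[0,0,-12,0],[0,0,-30,0],[0,0,-52,0],[0,0,-75,0],[0,0,-98,0],[0,0,-120,0],[0,0,-135,0],[0,0,-143,0],[0,0,-143,0]]]}}

```text
time: 12.77
eef_pos: [0.3508, 0.2957, 0.2124]
ee_rot: [0.0, 0.628, 0.778, 0.002]
force: [-0.4, -0.4, 0.0]
gripper_width: 0.0316
```

```bash
python3 -c "
from h import *
goto(.5312,-.3672,.211,np.radians(-2.4));print(ctrl.get_state()['qpos'].round(2))"
```

```text
shift mm [-686.    37.     0.7] spin 0.254
[-0.19  0.24 -0.75  1.91  0.19  1.05 -0.8 ]
```

Call:
{"fn": "apply_moves", "kwargs": {"series": [[[-8,0,0,0],[-24,1,0,0.01],[-46,2,0,0.02],[-72,3,0,0.03],[-98,5,0,0.04],[-124,6,0,0.05],[-150,8,0,0.06],[-176,9,0,0.07],[-202,11,0,0.08],[-228,12,0,0.09]]]}}

```text
time: 13.6
eef_pos: [0.4091, 0.0725, 0.2092]
ee_rot: [-0.001, 0.663, 0.749, -0.001]
force: [0.2, 1.0, -0.1]
gripper_width: 0.0316
```

Call:
{"fn": "apply_moves", "kwargs": {"series": [[[-26,0,0,0.01],[-52,0,0,0.02],[-78,0,0,0.03],[-104,0,0,0.04],[-130,0,0,0.05],[-156,0,0,0.06],[-180,0,0,0.07],[-198,0,0,0.08],[-208,0,0,0.085],[-210,0,0,0.085]]]}}

```text
time: 14.43
eef_pos: [0.4345, -0.1358, 0.2093]
ee_rot: [-0.001, 0.695, 0.719, -0.001]
force: [-0.3, 0.2, 0.1]
gripper_width: 0.0315
```

```bash
python3 -c "
from h import *
goto(.5312,-.3672,.211,np.radians(-2.4));s=ctrl.get_state();print(s['qpos'].round(2),s['eef_pos'])"
```

```text
shift mm [-234.6   88.9   -1.9] spin 0.076
[ 0.54  0.19 -0.4   1.94  0.09  1.03  0.13] [ 0.43446778 -0.13575223  0.20933519]
```

Call:
{"fn": "apply_moves", "kwargs": {"series": [[[-8,3,0,0],[-25,9,0,0.01],[-55,21,0,0.02],[-85,32,0,0.03],[-115,44,0,0.04],[-145,55,0,0.05],[-175,66,0,0.06],[-205,78,0,0.07],[-225,85,0,0.076],[-234,89,0,0.076]]]}}

```text
time: 15.27
eef_pos: [0.5333, -0.3684, 0.2095]
ee_rot: [0.0, 0.722, 0.692, -0.001]
force: [-0.8, 1.0, -1.0]
gripper_width: 0.0314
```

Call:
{"fn": "apply_moves", "kwargs": {"series": [[[0,0,0,0],[0,0,0,0],[0,0,0,0],[0,0,0,0]]]}}

```text
time: 15.6
eef_pos: [0.5332, -0.3627, 0.2108]
ee_rot: [-0.0, 0.72, 0.694, 0.0]
force: [0.3, 0.2, -0.7]
gripper_width: 0.0315
```

```bash
python3 w.py w6 .112;python3 -c "
from h import *
goto(.5312,-.3672,.211,np.radians(-2.4));s=ctrl.get_state();print(s['qpos'].round(2),s['eef_pos'])"
```

```text
15.6 [ 0.5332 -0.3627  0.2108]
[ 99. 155.] [  77  136   45   38 1336] [ 0.3669 -0.2923  0.112 ]
[312. 173.] [ 291  152   43   43 1351] [ 0.5306 -0.3128  0.112 ]
[318. 315.] [ 280  274   77   82 5064] [ 0.5303 -0.4353  0.112 ]
shift mm [-4.3 -1.7 -0.1] spin 0.005
[ 0.69  0.49 -0.27  1.5   0.14  1.18  0.36] [ 0.53310117 -0.36294777  0.21087775]
```

View pics/w6.png

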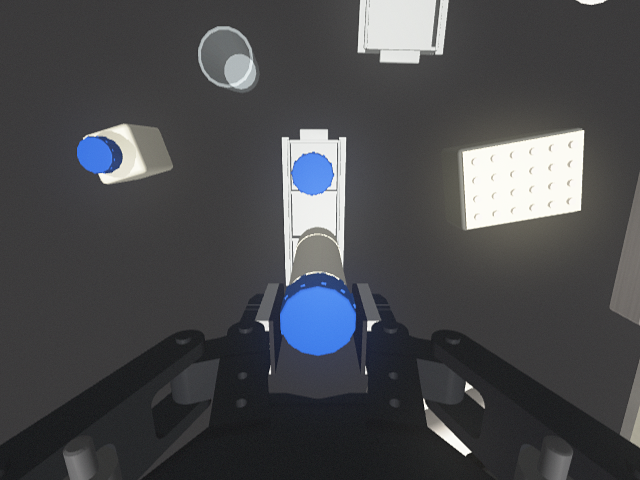

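The tube hangs straight in the fingers; the far neighbour's cap is at (312,173), on line with it. I shift 4 mm back and go down.

Call:
{"fn": "apply_moves", "kwargs": {"series": [[[-2,-1,0,0],[-4,-3,3,0.005],[-4,-3,12,0.005],[-4,-3,28,0.005],[-4,-3,46,0.005],[-4,-3,65,0.005],[-4,-3,84,0.005],[-4,-3,100,0.005],[-4,-3,113,0.005],[-4,-3,120,0.005]]]}}

```text
time: 16.48
eef_pos: [0.5285, -0.3676, 0.0879]
ee_rot: [-0.001, 0.723, 0.691, -0.0]
force: [-0.4, -0.5, -0.5]
gripper_width: 0.0315
```

Call:
{"fn": "apply_moves", "kwargs": {"series": [[[0,0,3,0],[0,0,6,0],[0,0,9,0],[0,0,11,0],[0,0,13,0],[0,0,14.5,0],[0,0,16,0],[0,0,17,0],[0,0,17,0],[0,0,17,0]]]}}

```text
time: 17.32
eef_pos: [0.5299, -0.3683, 0.0735]
ee_rot: [0.0, 0.723, 0.691, -0.0]
force: [0.6, -0.0, -0.2]
gripper_width: 0.0319
```

Call:
{"fn": "apply_moves", "kwargs": {"series": [[[0,0,0.5,0],[0,0,1,0],[0,0,1.5,0],[0,0,2,0],[0,0,2.3,0],[0,0,2.6,0],[0,0,2.6,0],[0,0,2.6,0]]]}}

```text
time: 17.98
eef_pos: [0.53, -0.3685, 0.0716]
ee_rot: [0.0, 0.723, 0.691, -0.0]
force: [-1.9, 0.6, 6.0]
gripper_width: 0.0315
```

Contact, 6 N. Release.

Call:
{"fn": "apply_moves", "kwargs": {"series": [[[0,0,0,0],[0,0,0,0],[0,0,0,0],[0,0,0,0],[0,0,0,0],[0,0,0,0]]], "hand": 60}}

```text
time: 18.48
eef_pos: [0.5299, -0.3682, 0.0708]
ee_rot: [-0.0, 0.723, 0.691, -0.0]
force: [0.5, -0.1, 0.2]
gripper_width: 0.0597
```

Call:
{"fn": "apply_moves", "kwargs": {"series": [[[0,0,-4,0],[0,0,-14,0],[0,0,-32,0],[0,0,-55,0],[0,0,-78,0],[0,0,-100,0],[0,0,-120,0],[0,0,-133,0],[0,0,-138,0],[0,0,-138,0]]]}}

```text
time: 19.32
eef_pos: [0.5307, -0.3686, 0.211]
ee_rot: [0.002, 0.723, 0.691, 0.0]
force: [0.2, 0.3, -0.6]
gripper_width: 0.0599
```

Call:
{"fn": "apply_moves", "kwargs": {"series": [[[0,0,0,0],[0,0,0,0]]], "hand": 85}}

```text
time: 19.48
eef_pos: [0.5293, -0.368, 0.2078]
ee_rot: [-0.001, 0.723, 0.691, -0.0]
force: [0.6, 0.0, 0.3]
gripper_width: 0.0816
```

```bash
python3 w.py w7 .112;python3 -c "
from h import *
goto(.4545,-.11,.211,np.radians(0));s=ctrl.get_state();print(s['qpos'].round(2),s['eef_pos'])"
```

```text
19.4833 [ 0.5293 -0.368   0.2078]
[100. 150.] [  78  131   46   38 1366] [ 0.3668 -0.2928  0.112 ]
[317. 167.] [ 295  145   44   44 1403] [ 0.5306 -0.3129  0.112 ]
[319. 236.] [ 298  215   42   42 1248] [ 0.5297 -0.3683  0.112 ]
[317. 291.] [ 298  271   40   41 1230] [ 0.5265 -0.4168  0.112 ]
shift mm [254.4 -86.   -2.9] spin -0.044
[ 0.7   0.49 -0.27  1.5   0.14  1.17  0.36] [ 0.52925445 -0.36788815  0.20770671]
```

Tube cap detected at (319,236), in line with its neighbours at full height. On to the jar.

Call:
{"fn": "apply_moves", "kwargs": {"series": [[[8,-3,0,-0.01],[28,-9,0,-0.02],[58,-19,0,-0.03],[90,-30,0,-0.05],[122,-41,0,-0.07],[154,-52,0,-0.09],[186,-63,0,-0.1],[216,-73,0,-0.12],[240,-81,0,-0.13],[254,-87,0,-0.13]]]}}

```text
time: 20.37
eef_pos: [0.4527, -0.1069, 0.2086]
ee_rot: [-0.001, 0.674, 0.738, -0.0]
force: [1.0, -0.7, 0.4]
gripper_width: 0.085
```

Call:
{"fn": "apply_moves", "kwargs": {"series": [[[0,0,0,0],[0,0,0,0],[0,0,0,0],[0,0,0,0]]]}}

```text
time: 20.7
eef_pos: [0.4542, -0.1116, 0.2087]
ee_rot: [-0.0, 0.677, 0.736, -0.0]
force: [0.3, 0.4, -0.1]
gripper_width: 0.0848
```

```bash
python3 w.py w8 .050;python3 -c "
from h import *
goto(.4545,-.11,.031,np.radians(5.3))"
```

```text
20.7 [ 0.4542 -0.1116  0.2087]
[561.  22.] [ 525    0   80   53 3335] [0.6469 0.0773 0.05  ]
[316. 216.] [ 288  188   58   58 2674] [ 0.4524 -0.1083  0.05  ]
[515. 233.] [499 215  34  35 905] [ 0.6531 -0.1085  0.05  ]
shift mm [  1.6   0.4 177.7] spin -0.008
```

View pics/w8.png

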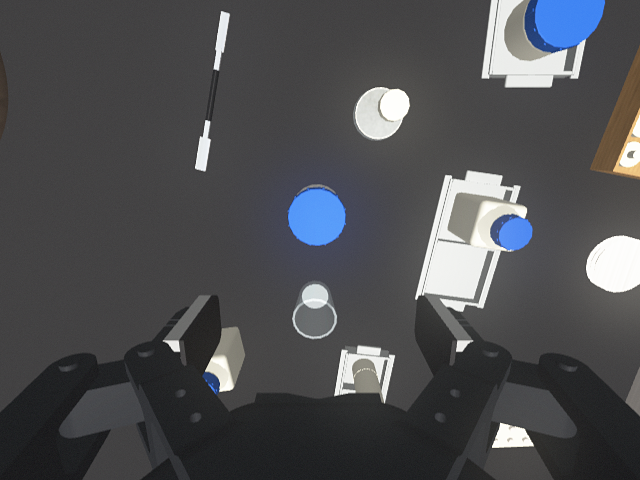

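Jar cap at (316,216), centred between the jaws; flask at (380,112) and beaker at (314,315) are both clear of the fingers. The bottle tray corners are about (446,176), (520,187), (417,299) and (484,307).

Call:
{"fn": "apply_moves", "kwargs": {"series": [[[1,0,5,0],[2.5,-1,20,0],[2.5,-1,45,0],[2.5,-1,72,0],[2.5,-1,100,0],[2.5,-1,126,0],[2.5,-1,148,0],[2.5,-1,164,0],[2.5,-1,174,0],[2.5,-1,177,0]]]}}

```text
time: 21.58
eef_pos: [0.452, -0.1083, 0.0302]
ee_rot: [-0.001, 0.676, 0.737, -0.001]
force: [0.4, -0.1, 1.4]
gripper_width: 0.0851
```

Call:
{"fn": "apply_moves", "kwargs": {"series": [[[0,0,0,0],[0,0,0,0]]]}}

```text
time: 21.75
eef_pos: [0.4535, -0.1084, 0.0324]
ee_rot: [0.0, 0.676, 0.737, 0.0]
force: [-0.3, 0.0, 1.1]
gripper_width: 0.085
```

Call:
{"fn": "apply_moves", "kwargs": {"series": [[[0,0,0,0],[0,0,0,0],[0,0,0,0],[0,0,0,0],[0,0,0,0],[0,0,0,0],[0,0,0,0],[0,0,0,0]]], "hand": 45, "force": 40}}

```text
time: 22.42
eef_pos: [0.453, -0.1082, 0.0319]
ee_rot: [0.0, 0.676, 0.737, -0.0]
force: [0.3, -0.0, 0.1]
gripper_width: 0.0453
```

Call:
{"fn": "apply_moves", "kwargs": {"series": [[[0,0,-3,0],[0,0,-10,0],[0,0,-25,0],[0,0,-45,0],[0,0,-65,0],[0,0,-85,0],[0,0,-103,0],[0,0,-115,0],[0,0,-120,0],[0,0,-120,0]]]}}

```text
time: 23.25
eef_pos: [0.4537, -0.1084, 0.1533]
ee_rot: [0.001, 0.676, 0.737, 0.001]
force: [-0.1, 0.2, -0.2]
gripper_width: 0.0451
```

```bash
python3 -c "
from h import *
goto(.6436,.1668,.155,np.radians(5.3));s=ctrl.get_state();print(s['qpos'].round(2),s['eef_pos'])
M,p=pose();s['eef_pos']=np.array([.4542,-.1116,.2087]);s['ee_rot']=np.array([0,.677,.736,0]);C=cam('wrist',s)
for q in [(446,176),(520,187),(417,299),(484,307)]: print(onz(C,q,.016))
"
```

```text
shift mm [257.9 212.8  -1.5] spin -0.007
[ 0.47  0.28 -0.42  1.99  0.14  0.9   0.06] [ 0.45371604 -0.10837474  0.15327518]
[ 0.58659526 -0.06042328  0.016     ]
[ 0.66784382 -0.06535998  0.016     ]
[ 0.57937224 -0.20444325  0.016     ]
[ 0.66050692 -0.20817557  0.016     ]
```

The opening reached its target of 45 mm, so the jar isn't held. Looking.

```bash
python3 w.py w9 .050
python3 - <<'E'
from h import *
im=ctrl.snapshot('side'); cv2.imwrite('pics/s9.png',cv2.resize(im[150:330,280:520,::-1],None,fx=2,fy=2))
a=cv2.imread('pics/w9.png');b=cv2.imread('pics/s9.png');b=cv2.resize(b,(400,300));a=cv2.resize(a,(400,300));cv2.imwrite('pics/m9.png',np.hstack([a,b]))
E
```

```text
23.25 [ 0.4537 -0.1084  0.1533]
[605.  16.] [ 569    0   71   38 2184] [0.6424 0.0667 0.05  ]
[316. 233.] [ 282  199   69   69 3764] [ 0.4524 -0.108   0.05  ]
[558. 256.] [ 538  234   42   44 1335] [ 0.6602 -0.1112  0.05  ]
[181. 434.] [162 416  39  39 896] [ 0.3337 -0.3278  0.05  ]
```

View pics/m9.png

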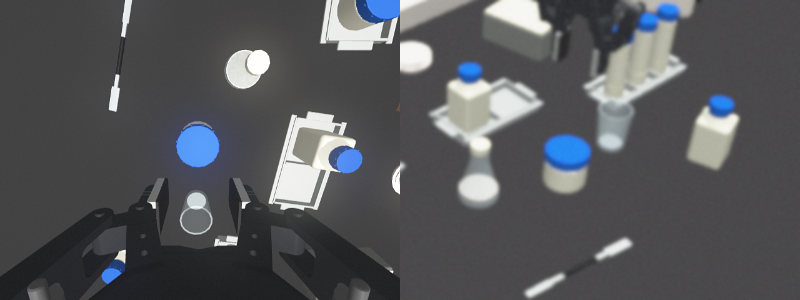

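The jar is untouched: its cap is still at the same place and height. The fingers must have closed over it or slipped off. I'll work out the finger-tip height against opening from the pictures I already have, by intersecting the corner ray with the pad plane.

Run:
```python
from h import *
c=ctrl.get_calibration('wrist');K=np.array([[c['fx'],0,c['cx']],[0,c['fy'],c['cy']],[0,0,1]]);T=c['tool_from_camera']
for n,uv,y in [('w8 85',(217,296),-.0427),('w8 85R',(418,296),.0427),('w5 70',(240,291),-.035),('w2 60',(252,289),-.030),('w2 60R',(385,289),.030),('w9 45',(265,286),-.0225),('w3 21',(290,285),-.0106)]:
    d=T[:3,:3]@np.linalg.solve(K,[*uv,1]);o=T[:3,3];print(n,((o+d*(y-o[1])/d[1])*1000).round(1))
```

```text
w8 85 [  8.8 -42.7 -36.5]
w8 85R [  8.   42.7 -34.9]
w5 70 [  7.3 -35.  -28.1]
w2 60 [  7.4 -30.  -26.1]
w2 60R [  8.   30.  -27.7]
w9 45 [ 12.7 -22.5 -35. ]
w3 21 [ 19.3 -10.6 -49.3]
```

Call:
{"fn": "apply_moves", "kwargs": {"series": [[[0,0,5,0],[0,-1,20,0],[0,-1,40,0],[0,-1,60,0],[0,-1,80,0],[0,-1,98,0],[0,-1,112,0],[0,-1,122,0],[0,-1,129,0],[0,-1,130,0]]], "hand": 85}}

```text
time: 24.18
eef_pos: [0.451, -0.1081, 0.0205]
ee_rot: [-0.001, 0.676, 0.737, -0.001]
force: [0.0, 0.6, 0.0]
gripper_width: 0.0845
```

Call:
{"fn": "apply_moves", "kwargs": {"series": [[[0,0,0,0],[0,0,0,0],[0,0,0,0],[0,0,0,0],[0,0,0,0],[0,0,0,0],[0,0,0,0],[0,0,0,0]]], "hand": 54, "force": 40}}

```text
time: 24.85
eef_pos: [0.4526, -0.1084, 0.0231]
ee_rot: [0.001, 0.676, 0.737, 0.0]
force: [-1.3, 1.1, 8.4]
gripper_width: 0.0553
```

```bash
python3 w.py w10 .050
python3 - <<'E'
from h import *
im=ctrl.snapshot('side'); b=cv2.resize(im[180:300,300:460,::-1],(400,300),interpolation=cv2.INTER_CUBIC)
a=cv2.imread('pics/w10.png');a=cv2.resize(a,(400,300));cv2.imwrite('pics/m10.png',np.hstack([a,b]))
E
```

```text
24.85 [ 0.4526 -0.1084  0.0231]
[321. 302.] [  247   239   153   124 13188] [ 0.4536 -0.1072  0.05  ]
```

View pics/m10.png

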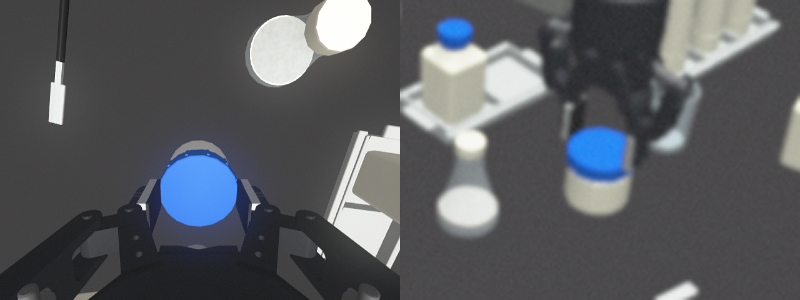

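Now the fingers hold the jar at 55 mm, but the tips only reach about the cap's lower edge. I'll open, go 6 mm lower and grip again.

Call:
{"fn": "apply_moves", "kwargs": {"series": [[[0,0,0,0],[0,0,0,0],[0,0,0,0],[0,0,0,0],[0,0,3,0],[0,0,6,0],[0,0,6,0],[0,0,6,0]]], "hand": 82}}

```text
time: 25.62
eef_pos: [0.4517, -0.1082, 0.0155]
ee_rot: [-0.0, 0.676, 0.737, -0.0]
force: [1.2, 0.8, 0.4]
gripper_width: 0.0821
```

Call:
{"fn": "apply_moves", "kwargs": {"series": [[[0,0,0,0],[0,0,0,0],[0,0,0,0],[0,0,0,0],[0,0,0,0],[0,0,0,0],[0,0,0,0],[0,0,0,0]]], "hand": 50, "force": 50}}

```text
time: 26.28
eef_pos: [0.4521, -0.1083, 0.0165]
ee_rot: [0.0, 0.676, 0.737, -0.0]
force: [-1.9, 0.6, 9.9]
gripper_width: 0.0557
```

Call:
{"fn": "apply_moves", "kwargs": {"series": [[[0,0,-2,0],[0,0,-5,0],[0,0,-10,0],[0,0,-16,0],[0,0,-22,0],[0,0,-27,0],[0,0,-30,0],[0,0,-30,0]]]}}

```text
time: 26.95
eef_pos: [0.4525, -0.1085, 0.0467]
ee_rot: [0.001, 0.676, 0.737, 0.0]
force: [0.9, 0.3, -0.3]
gripper_width: 0.0562
```

```bash
python3 w.py w11 .08
python3 - <<'E'
from h import *
im=ctrl.snapshot('side'); b=cv2.resize(im[180:300,300:460,::-1],(400,300),interpolation=cv2.INTER_CUBIC)
a=cv2.imread('pics/w11.png');a=cv2.resize(a,(400,300));cv2.imwrite('pics/m11.png',np.hstack([a,b]))
E
```

```text
26.95 [ 0.4525 -0.1085  0.0467]
[320. 309.] [  242   244   158   128 14350] [ 0.4531 -0.1073  0.08  ]
```

View pics/m11.png

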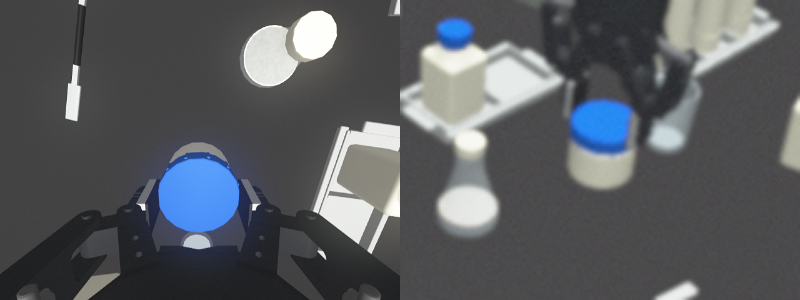

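The jar is lifted level, at 56 mm opening. Next I raise it and carry it over to the tray.

Call:
{"fn": "apply_moves", "kwargs": {"series": [[[0,0,-4,0],[0,0,-14,0],[0,0,-28,0],[0,0,-42,0],[0,0,-56,0],[0,0,-70,0],[0,0,-82,0],[0,0,-88,0],[0,0,-90,0],[0,0,-90,0]]]}}

```text
time: 27.88
eef_pos: [0.4521, -0.1084, 0.1363]
ee_rot: [0.0, 0.676, 0.737, 0.0]
force: [-0.6, 0.0, -2.1]
gripper_width: 0.0558
```

Call:
{"fn": "apply_moves", "kwargs": {"series": [[[0,0,0,0],[0,0,0,0]]]}}

```text
time: 28.05
eef_pos: [0.4515, -0.1082, 0.1353]
ee_rot: [-0.001, 0.676, 0.737, -0.0]
force: [0.6, -0.3, -1.7]
gripper_width: 0.0552
```

```bash
python3 -c "
from h import *
goto(.643,.1668,.136,np.radians(5.3));s=ctrl.get_state();print(s['qpos'].round(2),s['eef_pos'])"
```

```text
shift mm [257.6 214.4  -0.9] spin -0.007
[ 0.46  0.3  -0.42  2.02  0.16  0.86  0.04] [ 0.45148661 -0.10823216  0.13528076]
```

Call:
{"fn": "apply_moves", "kwargs": {"series": [[[6,5,0,0],[20,17,0,0],[40,33,0,0],[62,52,0,0],[84,70,0,0],[106,88,0,0],[128,107,0,0],[150,125,0,0],[172,143,0,0],[194,161,0,0]]]}}

```text
time: 28.88
eef_pos: [0.5962, 0.1008, 0.1351]
ee_rot: [-0.0, 0.676, 0.737, -0.0]
force: [0.7, -0.7, -0.9]
gripper_width: 0.0558
```

Call:
{"fn": "apply_moves", "kwargs": {"series": [[[20,17,0,0],[38,32,0,0],[52,43,0,0],[60,50,0,0],[64,53,0,0],[64,53,0,0],[64,53,0,0],[64,53,0,0]]]}}

```text
time: 29.55
eef_pos: [0.6427, 0.1656, 0.1358]
ee_rot: [0.0, 0.677, 0.736, -0.001]
force: [0.1, 0.2, -0.8]
gripper_width: 0.0556
```

```bash
python3 w.py w12 .053;python3 -c "
from h import *
goto(.643,.1668,.0195,np.radians(5.3))"
```

```text
29.55 [0.6427 0.1656 0.1358]
[164.  11.] [141   0  44  27 913] [0.5303 0.311  0.053 ]
[318. 309.] [  252   244   142   128 13198] [0.6478 0.1067 0.053 ]
shift mm [  1.3   0.4 116.4] spin -0.008
```

View pics/w12.png

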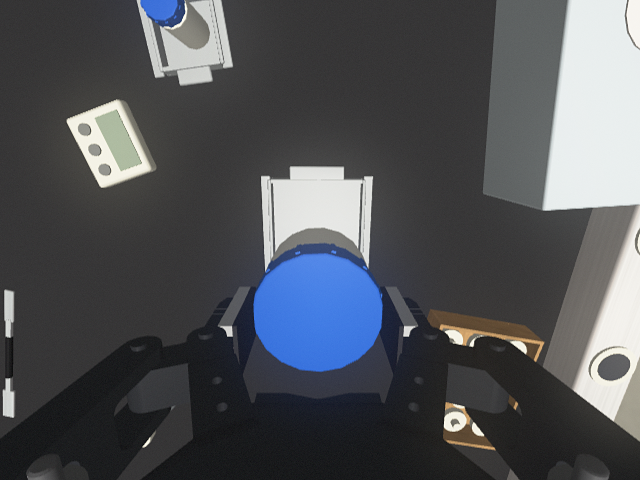

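The jar is lined up with the empty cell: the tray's end rim runs along row 179, columns 264 to 371, and the jar is at column 318. I check the distance to the rim.

```bash
python3 -c "
from h import *
C=cam('wrist');a=onz(C,(317,179),.016);print(a, np.linalg.norm(a[:2]-pose()[1][:2]))"
```

```text
[0.63835088 0.20873344 0.016     ] 0.04338890015958328
```

Call:
{"fn": "apply_moves", "kwargs": {"series": [[[1,0,4,0],[1,0,15,0],[1,0,32,0],[1,0,50,0],[1,0,68,0],[1,0,82,0],[1,0,94,0],[1,0,102,0],[1,0,106,0],[1,0,107,0]]]}}

```text
time: 30.43
eef_pos: [0.6426, 0.1679, 0.0281]
ee_rot: [-0.0, 0.676, 0.737, -0.0]
force: [0.6, -0.9, -0.7]
gripper_width: 0.0557
```

Call:
{"fn": "apply_moves", "kwargs": {"series": [[[0,0,1.5,0],[0,0,3,0],[0,0,4.5,0],[0,0,6,0],[0,0,7,0],[0,0,7.5,0],[0,0,7.5,0],[0,0,7.5,0]]]}}

```text
time: 31.1
eef_pos: [0.643, 0.1681, 0.0214]
ee_rot: [0.0, 0.676, 0.737, -0.0]
force: [0.1, -0.3, -0.6]
gripper_width: 0.0558
```

Call:
{"fn": "apply_moves", "kwargs": {"series": [[[0,0,0.6,0],[0,0,1.2,0],[0,0,1.6,0],[0,0,2,0],[0,0,2.4,0],[0,0,2.4,0],[0,0,2.4,0]]]}}

```text
time: 31.68
eef_pos: [0.643, 0.168, 0.0196]
ee_rot: [0.0, 0.676, 0.737, 0.0]
force: [-2.3, -1.1, 5.8]
gripper_width: 0.0561
```

Call:
{"fn": "apply_moves", "kwargs": {"series": [[[0,0,0,0],[0,0,0,0],[0,0,0,0],[0,0,0,0],[0,0,0,0],[0,0,0,0]]], "hand": 82}}

```text
time: 32.18
eef_pos: [0.6429, 0.1681, 0.0189]
ee_rot: [-0.0, 0.676, 0.737, -0.0]
force: [-0.1, -0.1, -0.1]
gripper_width: 0.0819
```

Call:
{"fn": "apply_moves", "kwargs": {"series": [[[0,0,-4,0],[0,0,-16,0],[0,0,-36,0],[0,0,-60,0],[0,0,-85,0],[0,0,-110,0],[0,0,-135,0],[0,0,-160,0],[0,0,-180,0],[0,0,-190,0]]]}}

```text
time: 33.02
eef_pos: [0.644, 0.1688, 0.2134]
ee_rot: [0.001, 0.676, 0.737, 0.002]
force: [0.5, -0.2, 0.5]
gripper_width: 0.082
```

Call:
{"fn": "apply_moves", "kwargs": {"series": [[[0,0,0,0],[0,0,0,0],[0,0,0,0]]]}}

```text
time: 33.27
eef_pos: [0.6422, 0.1677, 0.2076]
ee_rot: [-0.0, 0.676, 0.737, -0.001]
force: [-0.2, 0.4, -0.5]
gripper_width: 0.0822
```

```bash
python3 w.py w13 .055;python3 -c "
from h import *
goto(.351,-.2925,.22);s=ctrl.get_state();print(s['qpos'].round(2),s['eef_pos'])"
```

```text
33.2667 [0.6422 0.1677 0.2076]
[202.  41.] [186  24  32  35 826] [0.5302 0.3151 0.055 ]
[319. 220.] [ 290  191   58   58 2621] [0.6426 0.1686 0.055 ]
[317. 295.] [ 289  268   56   54 2302] [0.6474 0.0892 0.055 ]
shift mm [-433.4 -329.6  -11.5] spin 0
[-0.07  0.54 -0.43  1.44  0.23  1.21 -0.44] [0.64212504 0.16761554 0.20730395]
```

The jar stands in its cell, its cap at (319,220) in line with its neighbour at (317,295). Last is the bottle.

Call:
{"fn": "apply_moves", "kwargs": {"series": [[[-10,-8,0,0],[-35,-27,-2,0],[-65,-50,-4,0],[-95,-72,-5,0],[-125,-95,-6,0],[-155,-118,-7,0],[-185,-140,-8,0],[-215,-163,-9,0],[-245,-186,-10,0],[-275,-209,-11,0]]]}}

```text
time: 34.15
eef_pos: [0.4563, -0.1251, 0.219]
ee_rot: [-0.001, 0.676, 0.737, -0.0]
force: [0.2, -0.5, 0.4]
gripper_width: 0.0821
```

Call:
{"fn": "apply_moves", "kwargs": {"series": [[[-28,-21,0,0],[-55,-42,0,0],[-82,-62,0,0],[-108,-82,0,0],[-130,-99,0,0],[-147,-112,0,0],[-156,-119,0,0],[-158,-120.5,0,0],[-158,-120.5,0,0],[-158,-120.5,0,0]]]}}

```text
time: 34.98
eef_pos: [0.3521, -0.2906, 0.2195]
ee_rot: [-0.001, 0.676, 0.737, 0.0]
force: [0.3, -0.7, 0.0]
gripper_width: 0.0822
```

Call:
{"fn": "apply_moves", "kwargs": {"series": [[[0,0,0,0],[0,0,0,0],[0,0,0,0]]]}}

```text
time: 35.23
eef_pos: [0.3523, -0.2908, 0.22]
ee_rot: [-0.0, 0.676, 0.737, 0.0]
force: [-0.8, -0.2, 0.2]
gripper_width: 0.0821
```

```bash
python3 w.py w14 .091
python3 - <<'E'
from h import *
a=cv2.imread('pics/w14.png')[120:360,200:440]; cv2.imwrite('pics/c14.png',cv2.resize(a,(600,600),interpolation=cv2.INTER_CUBIC))
E
```

```text
35.2333 [ 0.3523 -0.2908  0.22  ]
[315. 227.] [299 210  33  35 844] [ 0.3498 -0.2913  0.091 ]
[514. 271.] [ 492  252   45   40 1317] [ 0.5409 -0.3183  0.091 ]
[498. 327.] [ 477  308   42   38 1192] [ 0.5395 -0.3772  0.091 ]
```

View pics/c14.png

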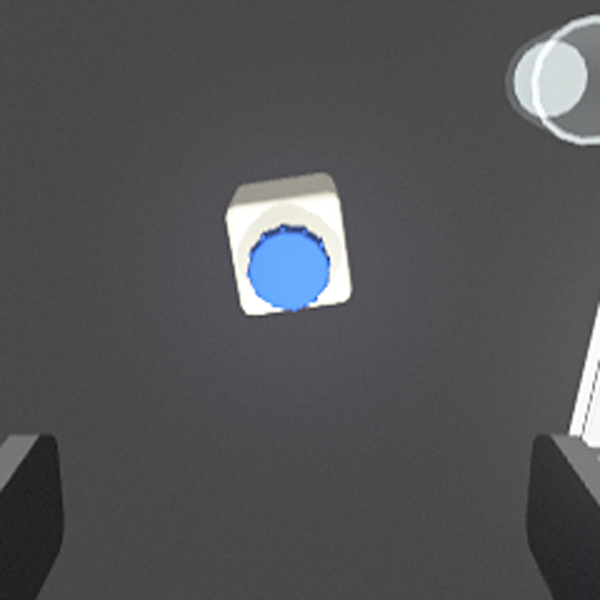

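The bottle's shoulder square spans about (228,213) to (351,297) in the crop and is turned 9.6° from the jaws. I turn to match (spin -0.168), shift 2.5 mm and go down.

Call:
{"fn": "apply_moves", "kwargs": {"series": [[[0,-2.5,4,-0.05],[0,-2.5,14,-0.12],[0,-2.5,34,-0.168],[0,-2.5,58,-0.168],[0,-2.5,84,-0.168],[0,-2.5,110,-0.168],[0,-2.5,134,-0.168],[0,-2.5,154,-0.168],[0,-2.5,169,-0.168],[0,-2.5,177,-0.168]]]}}

```text
time: 36.12
eef_pos: [0.3487, -0.291, 0.0413]
ee_rot: [-0.001, 0.612, 0.791, 0.0]
force: [-0.3, -0.6, 0.7]
gripper_width: 0.0818
```

Call:
{"fn": "apply_moves", "kwargs": {"series": [[[0,0,0,0],[0,0,0,0]]]}}

```text
time: 36.28
eef_pos: [0.3496, -0.2917, 0.0432]
ee_rot: [-0.0, 0.612, 0.791, 0.0]
force: [0.5, -0.5, 0.2]
gripper_width: 0.0822
```

Call:
{"fn": "apply_moves", "kwargs": {"series": [[[0,0,0,0],[0,0,0,0],[0,0,0,0],[0,0,0,0],[0,0,0,0],[0,0,0,0],[0,0,0,0],[0,0,0,0]]], "hand": 35, "force": 45}}

```text
time: 36.95
eef_pos: [0.3502, -0.2921, 0.0438]
ee_rot: [0.001, 0.612, 0.791, 0.0]
force: [0.8, 1.8, 6.6]
gripper_width: 0.0355
```

Call:
{"fn": "apply_moves", "kwargs": {"series": [[[0,0,-3,0],[0,0,-10,0],[0,0,-25,0],[0,0,-45,0],[0,0,-65,0],[0,0,-85,0],[0,0,-100,0],[0,0,-110,0],[0,0,-113,0],[0,0,-113,0]]]}}

```text
time: 37.78
eef_pos: [0.3495, -0.2921, 0.1566]
ee_rot: [0.001, 0.612, 0.791, -0.0]
force: [-0.3, 0.1, 0.2]
gripper_width: 0.0354
```

Call:
{"fn": "apply_moves", "kwargs": {"series": [[[0,0,0,0],[0,0,0,0]]]}}

```text
time: 37.95
eef_pos: [0.3487, -0.2914, 0.1551]
ee_rot: [-0.001, 0.612, 0.791, -0.0]
force: [-0.6, -0.1, 0.2]
gripper_width: 0.0348
```

```bash
python3 -c "
from h import *
goto(.623,-.169,.155,np.radians(-3));s=ctrl.get_state();print(s['qpos'].round(2),s['eef_pos'])"; python3 w.py w15 .2
```

```text
shift mm [ 4.960e+01  2.962e+02 -2.000e-01] spin 0.306
[ 0.81  0.24 -0.28  2.02  0.08  0.89  0.74] [ 0.34871265 -0.29143152  0.15509044]
37.95 [ 0.3487 -0.2914  0.1551]
[551. 340.] [ 523  316   57   50 2113] [ 0.443  -0.2744  0.2   ]
```

The opening reached its target again, so the grip missed. I check where the bottle is by numbers before spending the last picture.

Run:
```python
from h import *
B=[]
for n in('scene','side'):
    im=ctrl.snapshot(n);cv2.imwrite(f'pics/{n}15.png',im[:,:,::-1]);b=caps(im,20)[0];B.append(b)
    print(n,[(c.round(0).tolist(),s[2:5].tolist()) for c,s in b if s[1]<400])
im=ctrl.snapshot('wrist');print([(c.round(0).tolist(),s[2:5].tolist()) for c,s in caps(im,20)[0]])
# white body under the gripper: bright low-sat pixels
h=cv2.cvtColor(im,cv2.COLOR_RGB2HSV)[200:380,230:410];print('hue/sat/val mid',cv2.resize(h,(6,6),interpolation=cv2.INTER_AREA).tolist())
```

```text
scene [([274.0, 2.0], [18, 5, 29]), ([612.0, 11.0], [13, 10, 101]), ([286.0, 43.0], [5, 67, 134]), ([576.0, 11.0], [11, 3, 29]), ([238.0, 170.0], [30, 23, 294]), ([304.0, 169.0], [11, 9, 82]), ([257.0, 225.0], [13, 12, 125]), ([293.0, 281.0], [28, 21, 469]), ([318.0, 300.0], [29, 23, 524]), ([407.0, 313.0], [13, 12, 123]), ([428.0, 323.0], [13, 12, 132]), ([450.0, 334.0], [14, 13, 143])]
side [([433.0, 160.0], [26, 17, 238]), ([413.0, 170.0], [15, 12, 143]), ([321.0, 193.0], [14, 12, 142]), ([472.0, 213.0], [16, 13, 159]), ([251.0, 236.0], [29, 21, 482]), ([221.0, 254.0], [29, 23, 535]), ([186.0, 316.0], [16, 14, 172]), ([167.0, 334.0], [16, 15, 192]), ([144.0, 353.0], [16, 16, 204])]
[([306.0, 235.0], [18, 22, 37]), ([331.0, 233.0], [15, 9, 21]), ([551.0, 340.0], [58, 49, 2116]), ([478.0, 460.0], [29, 30, 272])]
hue/sat/val mid [[[134, 6, 112], [125, 12, 125], [32, 12, 230], [34, 12, 228], [125, 13, 129], [130, 6, 116]], [[130, 8, 113], [122, 19, 130], [71, 68, 248], [73, 66, 244], [121, 21, 135], [128, 9, 119]], [[131, 8, 111], [121, 19, 127], [109, 37, 160], [108, 37, 161], [121, 21, 132], [128, 9, 117]], [[116, 11, 103], [110, 18, 113], [122, 20, 121], [122, 21, 123], [110, 19, 121], [119, 10, 106]], [[106, 18, 73], [122, 12, 95], [130, 8, 109], [130, 9, 109], [114, 12, 97], [106, 13, 78]], [[108, 18, 62], [118, 7, 95], [132, 4, 104], [128, 4, 105], [114, 8, 92], [107, 14, 68]]]
```

The bottle still stands untouched: scene (304,169) and side (472,213) are the same pixels as before, so the pads only skimmed the shoulder. I'll go down lower, in slow steps, watching the force.

Call:
{"fn": "apply_moves", "kwargs": {"series": [[[0,0,0,0],[0,0.5,0,0],[0,0.5,15,0],[0,0.5,35,0],[0,0.5,57,0],[0,0.5,77,0],[0,0.5,93,0],[0,0.5,103,0],[0,0.5,110,0],[0,0.5,112,0]]], "hand": 75}}

```text
time: 38.98
eef_pos: [0.3494, -0.2913, 0.043]
ee_rot: [-0.001, 0.612, 0.791, -0.0]
force: [-0.5, 0.1, 0.1]
gripper_width: 0.075
```

Call:
{"fn": "apply_moves", "kwargs": {"series": [[[0,0,0.5,0],[0,0,1,0],[0,0,2,0],[0,0,3,0],[0,0,4,0],[0,0,5,0],[0,0,6,0],[0,0,6,0]]]}}

```text
time: 39.65
eef_pos: [0.3497, -0.2916, 0.0379]
ee_rot: [-0.0, 0.612, 0.791, -0.0]
force: [0.3, -0.4, -0.9]
gripper_width: 0.0749
```

Call:
{"fn": "apply_moves", "kwargs": {"series": [[[0,0,0.5,0],[0,0,1,0],[0,0,1.5,0],[0,0,2,0],[0,0,2.5,0],[0,0,3,0],[0,0,3,0],[0,0,3,0]]]}}

```text
time: 40.32
eef_pos: [0.3498, -0.2917, 0.035]
ee_rot: [-0.0, 0.612, 0.791, -0.0]
force: [0.6, 0.1, 0.0]
gripper_width: 0.0753
```

Call:
{"fn": "apply_moves", "kwargs": {"series": [[[0,0,0,0],[0,0,0,0],[0,0,0,0],[0,0,0,0],[0,0,0,0],[0,0,0,0],[0,0,0,0]]], "hand": 40, "force": 40}}

```text
time: 40.9
eef_pos: [0.3499, -0.2917, 0.0353]
ee_rot: [0.0, 0.612, 0.791, -0.0]
force: [-0.6, 0.5, 5.6]
gripper_width: 0.045
```

Held at 45 mm, which fits the 46 mm body. A small test lift.

Call:
{"fn": "apply_moves", "kwargs": {"series": [[[0,0,-1,0],[0,0,-3,0],[0,0,-6,0],[0,0,-9,0],[0,0,-12,0],[0,0,-15,0],[0,0,-15,0],[0,0,-15,0]]]}}

```text
time: 41.57
eef_pos: [0.35, -0.2918, 0.0502]
ee_rot: [0.0, 0.612, 0.791, -0.0]
force: [0.6, 1.4, -2.1]
gripper_width: 0.045
```

Run:
```python
from h import *
Cs=[cam('scene'),cam('side')];I=[ctrl.snapshot(n) for n in('scene','side')]
u=[min((c for c,s in caps(im,20)[0]),key=lambda c:np.hypot(*(c-np.array(v)))) for im,v in zip(I,[(304,166),(473,208)])]
print(u,tri(Cs,u),ctrl.get_state()['gripper_width'])
```

```text
[array([305.51724138, 164.31034483]), array([474.00632911, 207.1835443 ])] (array([ 0.35018839, -0.28933489,  0.10329155]), np.float64(8.884902652665509e-05)) 0.044878065695028425
```

Call:
{"fn": "apply_moves", "kwargs": {"series": [[[0,0,-3,0],[0,0,-12,0],[0,0,-26,0],[0,0,-42,0],[0,0,-58,0],[0,0,-74,0],[0,0,-88,0],[0,0,-98,0],[0,0,-104,0],[0,0,-105,0]]], "force": 55}}

```text
time: 42.5
eef_pos: [0.3503, -0.292, 0.1562]
ee_rot: [0.001, 0.612, 0.791, -0.0]
force: [-0.2, -0.0, -1.1]
gripper_width: 0.044
```

Call:
{"fn": "apply_moves", "kwargs": {"series": [[[0,0,0,0],[0,0,0,0]]]}}

```text
time: 42.67
eef_pos: [0.3494, -0.2914, 0.1544]
ee_rot: [-0.001, 0.612, 0.791, -0.0]
force: [0.3, -0.3, -1.2]
gripper_width: 0.0439
```

```bash
python3 -c "
from h import *
goto(.623,-.169,.155,np.radians(-3));s=ctrl.get_state();print(s['qpos'].round(2),s['eef_pos'])"
```

```text
shift mm [ 49.8 295.6  -0.8] spin 0.306
[ 0.81  0.24 -0.28  2.02  0.09  0.89  0.74] [ 0.34939417 -0.29143326  0.15440852]
```

The 1.2 N load is the bottle's weight, so it's held. Carry it to the gap.

Call:
{"fn": "apply_moves", "kwargs": {"series": [[[1,5,0,0.01],[3,15,0,0.02],[5,30,0,0.04],[8,48,0,0.06],[11,66,0,0.08],[14,84,0,0.1],[17,102,0,0.12],[20,120,0,0.14],[23,138,0,0.16],[26,156,0,0.18]]]}}

```text
time: 43.5
eef_pos: [0.495, -0.2263, 0.1541]
ee_rot: [-0.001, 0.681, 0.732, -0.0]
force: [0.3, -0.2, -1.2]
gripper_width: 0.0442
```

```bash
python3 -c "
from h import *
goto(.623,-.169,.155,np.radians(-3));s=ctrl.get_state();print(s['gripper_width'],s['eef_pos'])"
```

```text
shift mm [ 47.9 131.8  -1. ] spin 0.125
0.04424365808066419 [ 0.49502083 -0.22633958  0.15411365]
```

Call:
{"fn": "apply_moves", "kwargs": {"series": [[[7,18,0,0.02],[13,36,0,0.04],[20,54,0,0.06],[26,72,0,0.08],[32,89,0,0.1],[38,104,0,0.115],[43,117,0,0.125],[46,126,0,0.125],[47,130,0,0.125],[47,130,0,0.125]]]}}

```text
time: 44.33
eef_pos: [0.6209, -0.1701, 0.1543]
ee_rot: [-0.0, 0.725, 0.689, -0.0]
force: [-0.6, -0.2, -1.6]
gripper_width: 0.044
```

Call:
{"fn": "apply_moves", "kwargs": {"series": [[[0,0,0,0],[0,0,0,0],[0,0,0,0]]]}}

```text
time: 44.58
eef_pos: [0.6198, -0.1717, 0.1551]
ee_rot: [0.0, 0.725, 0.688, -0.0]
force: [0.2, 0.5, -1.0]
gripper_width: 0.0439
```

```bash
python3 w.py w16 .092;python3 -c "
from h import *
goto(.623,-.169,.039,np.radians(-3))"
```

```text
44.5833 [ 0.6198 -0.1717  0.1551]
[321. 143.] [ 298  119   47   48 1630] [ 0.6255 -0.0998  0.092 ]
[317. 339.] [ 277  304   81   73 4557] [ 0.6152 -0.2466  0.092 ]
shift mm [  2.8   3.  116.1] spin 0.0
```

View pics/w16.png

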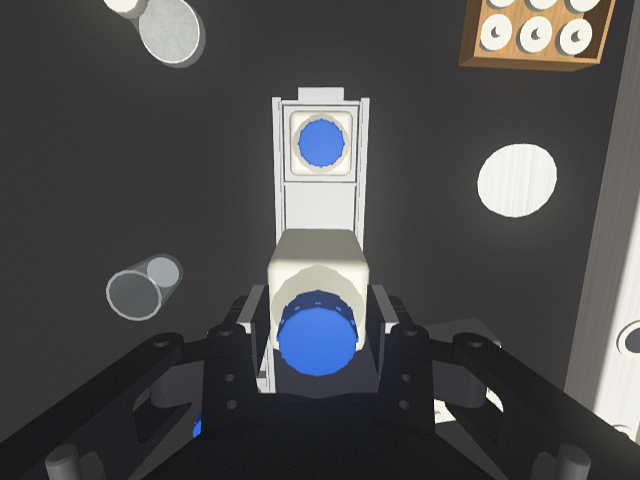

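The bottle is square to the tray, with its neighbour's cap at (321,143). Held cap centre is (317,341) and the bottom front edge is at row 230. I check uprightness from those two.

```bash
python3 -c "
from h import *
C=cam('wrist')
M,p=pose()
for uv,z in [((317,341),.212),((319,231),.120),((318,269),.186)]: print(((M.T@(onz(C,uv,z)-p))*1000).round(1))
print((M.T@(onz(C,(320,182),.016)-p)*1000).round(1))"
```

```text
[  0.2  -0.4 -56.9]
[19.2  0.7 35.1]
[ 18.8   0.  -30.9]
[ 39.1   2.  139.1]
```

It's upright: the shoulder and foot edges line up to 0.4 mm. The divider puts the cell centre about 4 mm ahead. Going down.

Call:
{"fn": "apply_moves", "kwargs": {"series": [[[2,1,2,0],[4,2.5,10,0],[4,2.5,26,0],[4,2.5,44,0],[4,2.5,62,0],[4,2.5,78,0],[4,2.5,92,0],[4,2.5,102,0],[4,2.5,107,0],[4,2.5,108,0]]]}}

```text
time: 45.47
eef_pos: [0.6225, -0.1667, 0.0458]
ee_rot: [-0.001, 0.725, 0.689, -0.0]
force: [-0.3, -0.4, -1.3]
gripper_width: 0.0439
```

Call:
{"fn": "apply_moves", "kwargs": {"series": [[[0,0,1,0],[0,0,2,0],[0,0,3,0],[0,0,4,0],[0,0,5,0],[0,0,6,0],[0,0,6,0],[0,0,6,0]]]}}

```text
time: 46.13
eef_pos: [0.6231, -0.167, 0.041]
ee_rot: [-0.0, 0.725, 0.689, -0.0]
force: [-0.1, 0.3, -1.3]
gripper_width: 0.0436
```

Call:
{"fn": "apply_moves", "kwargs": {"series": [[[0,0,0.5,0],[0,0,1,0],[0,0,1.5,0],[0,0,2,0],[0,0,2.4,0],[0,0,2.4,0],[0,0,2.4,0]]]}}

```text
time: 46.72
eef_pos: [0.6232, -0.167, 0.0386]
ee_rot: [0.0, 0.725, 0.689, -0.0]
force: [-0.4, -0.5, -0.8]
gripper_width: 0.0437
```

Call:
{"fn": "apply_moves", "kwargs": {"series": [[[0,0,0.4,0],[0,0,0.7,0],[0,0,1,0],[0,0,1,0],[0,0,1,0]]]}}

```text
time: 47.13
eef_pos: [0.6233, -0.1671, 0.0385]
ee_rot: [0.0, 0.725, 0.689, 0.0]
force: [-2.8, -0.2, 8.3]
gripper_width: 0.0443
```

Contact at 8 N. Release, rise, and check all the cap positions.

Call:
{"fn": "apply_moves", "kwargs": {"series": [[[0,0,0,0],[0,0,0,0],[0,0,0,0],[0,0,0,0],[0,0,0,0],[0,0,0,0],[0,0,0,0]]], "hand": 75}}

```text
time: 47.72
eef_pos: [0.6231, -0.167, 0.0375]
ee_rot: [-0.0, 0.725, 0.689, -0.0]
force: [0.0, 0.1, 0.4]
gripper_width: 0.075
```

Call:
{"fn": "apply_moves", "kwargs": {"series": [[[0,0,-4,0],[0,0,-14,0],[0,0,-32,0],[0,0,-55,0],[0,0,-80,0],[0,0,-105,0],[0,0,-130,0],[0,0,-155,0],[0,0,-175,0],[0,0,-185,0]]]}}

```text
time: 48.55
eef_pos: [0.6244, -0.1671, 0.2268]
ee_rot: [0.002, 0.725, 0.689, 0.001]
force: [0.0, 0.0, 1.2]
gripper_width: 0.075
```

Call:
{"fn": "apply_moves", "kwargs": {"series": [[[0,0,0,0],[0,0,0,0],[0,0,0,0]]]}}

```text
time: 48.8
eef_pos: [0.6223, -0.1669, 0.2212]
ee_rot: [-0.001, 0.725, 0.689, -0.001]
force: [0.6, 0.4, 0.0]
gripper_width: 0.0748
```

```bash
python3 w.py w17 .095
python3 - <<'E'
from h import *
for n in('scene','side'):
    im=ctrl.snapshot(n);cv2.imwrite(f'pics/{n}17.png',im[:,:,::-1]);g=cv2.cvtColor(im,cv2.COLOR_RGB2GRAY).astype(int)
    print(n,[(c.round(0).tolist(),s[2:5].tolist()) for c,s in caps(im,60)[0] if 140<c[1]<400])
    g0=cv2.imread(f'pics/{n}0.png',0).astype(int)
    for k,(x,y) in dict(scene=dict(flask=(320,246),beaker=(288,207)),side=dict(flask=(327,254),beaker=(408,224)))[n].items(): print(k,abs(g-g0)[y-18:y+18,x-10:x+10].mean().round(1))
E
```

```text
48.8 [ 0.6223 -0.1669  0.2212]
[318. 150.] [300 132  36  37 951] [ 0.6254 -0.0998  0.095 ]
[319. 227.] [303 210  34  34 817] [ 0.6233 -0.1669  0.095 ]
[235. 376.] [217 359  35  37 934] [ 0.5278 -0.3205  0.095 ]
scene [([238.0, 170.0], [30, 23, 293]), ([244.0, 214.0], [13, 11, 102]), ([257.0, 226.0], [12, 12, 118]), ([293.0, 281.0], [28, 21, 469]), ([318.0, 300.0], [29, 23, 525]), ([407.0, 313.0], [13, 12, 123]), ([428.0, 322.0], [13, 12, 133]), ([450.0, 334.0], [14, 13, 143])]
flask 8.3
beaker 3.7
side [([433.0, 160.0], [26, 17, 237]), ([413.0, 170.0], [15, 12, 144]), ([343.0, 183.0], [14, 11, 124]), ([321.0, 192.0], [14, 12, 141]), ([251.0, 236.0], [29, 21, 482]), ([221.0, 254.0], [29, 23, 538]), ([186.0, 316.0], [16, 14, 173]), ([167.0, 334.0], [16, 15, 191]), ([144.0, 353.0], [16, 16, 204])]
flask 1.2
beaker 1.4
```

Run:
```python
from h import *
Cs=[cam('scene'),cam('side')]
for k,u in dict(vial=((407,313),(186,316)),jar=((318,300),(221,254)),bottle=((244,214),(343,183))).items(): print(k,tri(Cs,u)[0].round(3))
ctrl.hand_in()
```

```text
vial [0.535 0.314 0.06 ]
jar [0.645 0.168 0.048]
bottle [ 0.626 -0.169  0.088]
the job is handed in; nothing more can be done
```

All four containers now stand upright in their own trays, placed in the order vial, tube, jar, bottle. I handed the job in at about 49 s, with the gripper open and raised clear.

- **Placing:** The jar and the bottle each took more than one grip. The fingers first closed too high and missed, but neither container moved. The tube, jar and bottle each showed 6–8 N of contact before I opened the fingers; the vial showed about 2 N.
- **Final checks:** I triangulated the vial, jar and bottle again. They are within about 4 mm of their cell centres, and their cap heights match the fixed neighbours to 1–2 mm. The tube's cap was checked only from the wrist camera, because it merges with its neighbour in the other views. It sat in line with the fixed tubes and looked the right size.
- **Flask and beaker:** The side view around both is unchanged. The scene view differs a little around the flask, most likely because the jar behind it is gone. I did not look at a last picture, because all 16 views were used, so this rests on numbers only.
- **Disagreements:** The wrist camera and the triangulation from the two fixed cameras differed by about 3 mm in x. The finger tips also sat higher when open than I had worked out from the description.

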